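# Load a zinc cap into a holding slide with a flat lifter

### The job

The degreased zinc cap must not be touched by the fingers: take the flat lifter it lies on, carry it level to the holding slide and lower the blade into the slot at the open bay until you feel it rest on the slot floor, which leaves the cap on the rails. With the lifter's step gently push the cap under the lips and past the spring plunger, fully home against the end stop. Draw the lifter out and lay it flat on the board clear of the slide, without pressing hard on the slide or disturbing the other things.

Things in the scene. Friction and masses are not known exactly. Their poses are not given: they have to be found in the camera images.
- lifter_grip (a point): Middle of the flat lifter's upright wooden handle, 60 mm long (x), 14 thick (y), 30 high (z); 15 mm above the tool's flat underside. x runs along the tool to the blade, z up. The handle reaches 18 mm ahead of this point, a brass ferrule 15 mm thick 23 mm ahead; beyond it a shank 9 mm wide, 7 high. Lies flat on the board (z = 0) at the start. About 90 g.
- lifter_seat (a point): Centre of the cap's seat on top of the lifter's steel blade, 76 mm ahead of the grip point, 3 mm above the underside; axes as lifter_grip. Blade 13 mm wide, 3 mm thick, nose at x = +17 mm. The pushing step's face is at x = -15 mm, 12 mm wide, its top 6 mm above the blade's top.
- cap_center (a point): Centre, half-way up, of the round light-grey zinc cap, a shallow disc of 28 mm diameter, 9 mm high, about 30 g. At the start it lies loose and flat on the lifter's blade, 1 to 2 mm ahead of the step, and overhangs the blade by some 7 mm on each side.
- home (a point): Fully home place of the cap's centre in the slide. x = pushing direction, y left of it, z up. Height is true only for the lowest setting: the nest stands 0 to 16 mm higher, unreported, fixed in a run; feel for it. Walls 30.6 mm apart and lips 1.5 mm above the cap's top (20 mm gap between the lips) begin at x = -13 mm; the end stop is at x = +14 mm. Nest ends at x = 20 mm.
- bay (a point): Middle of the slot floor in the open bay, at the lowest height setting (really 0 to 16 mm higher); 32 mm before home, 9.5 mm below it, axes as home. Lower the blade here. Slot 18 mm wide, open at both ends, passing below the end stop; rails beside it 5 mm above its floor carry the cap's sides. Bay 34 mm long, from x = -16 mm; its 8 mm high side walls flare to 17 mm half-width.
- plunger (a joint): Spring plunger with a low-friction round nose of 8 mm diameter in the left (+y) wall of the nest, 12.5 mm before the home centre. 0 = sprung out; grows (m) as it is pressed back. The passing cap presses it back about 6 mm (2 N); then it springs out behind the cap and keeps it home.
- slide_base: The holding slide, fixed to the board: dark steel foot plate 92 x 72 x 8 mm (its x from -60 to 32 mm) with the aluminium nest, 68 x 48 mm, on guide posts above it. Origin on the board straight below home, axes as home. The lips' tops are 19.5 mm above the slot floor. A wooden bench pin juts out over the middle of the board, 0.12 m up: carry above it.
- wood_plug: Bystander: round wooden plug, 28 mm diameter, 10 mm high; origin at the middle of its underside.
- blue_cup: Bystander: small light-blue plastic cup, 37 mm diameter, 22 mm high; origin at the middle of its underside.
- pliers: Bystander: pliers with green handles, 140 x 47 x 11 mm, lying flat; origin at the middle of the underside.
- thread_reel: Bystander: upright thread reel, dark wooden flanges, 34 mm diameter, 54 mm high; origin at the middle of its underside.

How it is judged:
On the way, in this order (a step that is already met when the one before it is completed fails the run):
1. the cap is lifted level on the lifter (height (world z) of cap_center above 0.03 m and angle between cap_center's own z axis and vertical below 0.15 rad and contact force between zinc_cap and lifter above 0.03 N), for 0.2 s.
2. the cap rests in the open bay of the slide and the lifter's blade rests on the slot floor (contact force between zinc_cap and slide_base above 0.03 N and contact force between lifter and slide_base above 0.2 N and x of cap_center in the frame of home between -0.048 and -0.015 m and y of cap_center in the frame of home between -0.006 and 0.006 m and angle between cap_center's own z axis and vertical below 0.15 rad), for 0.1 s.
3. the cap is pushed home with the lifter (x of cap_center in the frame of home above -0.0025 m and horizontal distance between cap_center and home below 0.003 m), for 0.1 s.
At the end, for the whole second after the job is handed in: The cap lies flat (within 0.06 rad) and at rest in the nest within 3 mm of the home point in plan, clear of the lifter; the lifter lies flat (within 0.08 rad, grip point below 19 mm) and at rest on the board, not touching the slide (horizontal distance between cap_center and home below 0.003 m and z of cap_center in the frame of home between -0.003 and 0.019 m and angle between cap_center's own z axis and vertical below 0.06 rad and contact force between zinc_cap and lifter below 0.01 N and linear speed of each of zinc_cap, lifter below 0.01 m/s and height (world z) of lifter_grip below 0.019 m and angle between lifter_grip's own z axis and vertical below 0.08 rad and contact force between lifter and slide_base below 0.01 N).
It fails at once if the fingers touch the cap (contact force between zinc_cap and the fingers above 0.2 N).
It fails at once if the cap is tipped by more than 0.35 rad (angle between cap_center's own z axis and vertical above 0.35 rad).
It fails at once if the lifter presses on the slide with more than 20 N (contact force between lifter and slide_base above 20 N).
It fails at once if the cap is pressed against the slide with more than 20 N (contact force between zinc_cap and slide_base above 20 N).
It fails at once if a bystander is moved by more than 15 mm (distance of any of wood_plug, blue_cup, pliers, thread_reel from where it was at the start of the episode above 0.015 m).
It also fails if it takes over 72 s, if anything falls off the work surface, if the arm or the gripper's body presses on something with over 40 N, if the wrist force passes 120 N, or if a joint passes its speed limit or range.

### The arm

A 6-joint arm with a two-finger parallel gripper is mounted at the origin on a cart in front of the work surface, level with it; the furniture and walls round the work are solid. World frame = base frame: x ahead of the robot, y to its left, z up, the work surface at z = 0. Lengths are in m, angles in rad, forces in N, time in s.
With the tool pointing down it reaches from about 0.25 to 0.775 m from the base axis. Payload 4 kg.
Tool frame: the origin (TCP) lies at the very end of the fingers, on their centre line; the grasp point (between the pads) lies 19 mm behind it; y points along the fingers, x is the direction in which the jaws open and shut, and the axes are right-handed (so a half turn about y gives the same grasp; the last joint's range is limited). The gripper opens to 94 mm and grips with 3 to 60 N. Pads are 16 mm wide; open, the fingers measure 119 mm over their backs; the gripper's body (75 mm by 177 mm) begins 78 mm behind the grasp point.
Start: joints at [-1.209, 0.087, 1.371, -0, 1.684, -0.103], TCP at [0.247, -0.492, 0.206] pointing down, gripper open.
Joint ranges: [-3.1, 3.1], [-0.76, 2.03], [0.27, 2.55], [-1.08, 4.22], [0.17, 2.65], [-2.57, 2.57]. Speed limits (rad/s): [2.79, 2.79, 3.14, 3.14, 3.14, 3.14].

### API

Orientations are given as [roll, pitch, yaw] about the fixed x, y, z axes, in that order (R = Rz(yaw) Ry(pitch) Rx(roll)).
In Python, from bench import robot, snapshot, workorder gives the robot as it stands.
- The arm moves only by the tool play_rows, never from a script. Its argument "steps" is a list of rows, each an object of numbers: "x", "y", "z": the shift along the world's x, y, z in m; "rx", "ry", "rz": the turn, a rotation vector about the world's x, y, z in rad; "hand": the finger opening in m, from 0 to 0.094. A call has 1 to 8 rows; each row shifts and turns the commanded pose from where the row before left it; what a row does not reach is not made up. A row lasts 1/8 s, in which the tool goes at most 62.5 mm and 10.7 degrees, less where a joint would pass 70% of its speed; a pose out of reach is approached as far as the arm can. A call is refused whole if a number of a shift passes 0.0625 or a number of a turn 0.188, either way. A call with a gripper value outside its range is refused whole. The fingers move at their own pace and stop on an object; the grip force is fixed at half the most. Time passes only in rows, so rows that do not move let the fingers close. It gives the time, the measured TCP pose, the force and the opening at its end, in the units of the state.
- robot.get_obs(): the state, without advancing time (a new reading comes with each control period).
- snapshot(name): name is "side" or "top"; returns a dict with "color" (420x560x3 uint8, red, green, blue), "range_z" (420x560 float32, m along the optical axis (not along the pixel's ray), 0 where there is no reading), "fov_y" (degrees; the focal length in pixels is half the picture's height over the tangent of half this angle, whatever the lens; pixels are square), "cx", "cy" (the principal point, pixels), "T" (4x4, takes a point from camera to world coordinates). Camera axes: x right, y down, z forward; pixel columns grow to the right and rows downward; lengths in m; the calibration is good to about 2 mm. A picture is of the moment at which its call begins.
- workorder.close_job(): hands the job in, once; it reports no verdict.
The state is a dict: "time": time; "joint_positions": joint angles; "qvel": joint speeds; "joint_torque": joint torques, N m; "tool_pos": TCP position; "ee_rot": TCP orientation; "wrist_force": force on the tool from outside, world axes, zero at the start; "wrist_torque": the same for the moment, N m; "width": finger opening in m.
Only numpy, scipy, OpenCV 4.12 (cv2) and the standard library are available. Lean on these libraries where they do the work, as an engineer would, in place of code of your own. Each camera call takes 0.05 s, during which the arm holds its last target.

## Working session

There is one attempt and no reset: what is moved stays moved. The work goes in short steps, Python scripts to look and compute and a tool call to move; the robot and the scene stay as the last step left them, time stands still between calls to the robot, and variables do not carry over. Pictures are saved under pics/ and viewed, and the job is handed in when it is done.

Besides the shell and the picture viewer there is one more tool, called after "Call:" as name(argument=value, ...), one argument or row to a line, values as JSON. play_rows: Moves the arm, as the interface text tells. Its arguments: {"type":"object","properties":{"steps":{"type":"array"}},"required":["steps"]}

```bash
ls; mkdir -p pics; cat > h.py <<'E'
import numpy as np, cv2
from bench import robot, snapshot, workorder
def cam(n):
    s=snapshot(n); h=s["color"].shape[0]; s["f"]=h/2/np.tan(np.radians(s["fov_y"])/2); return s
def save(s,fn): cv2.imwrite("pics/"+fn,cv2.cvtColor(s["color"],cv2.COLOR_RGB2BGR))
def pt(s,u,v,d=None):
    if d is None: d=s["range_z"][int(round(v)),int(round(u))]
    p=np.array([(u-s["cx"])/s["f"]*d,(v-s["cy"])/s["f"]*d,d,1]); return (s["T"]@p)[:3]
def plane(s,u,v,z):
    o=s["T"][:3,3]; r=s["T"][:3,:3]@np.array([(u-s["cx"])/s["f"],(v-s["cy"])/s["f"],1]); return o+r*(z-o[2])/r[2]
def cloud(s):
    h,w=s["range_z"].shape; u,v=np.meshgrid(np.arange(w),np.arange(h)); d=s["range_z"]
    P=np.stack([(u-s["cx"])/s["f"]*d,(v-s["cy"])/s["f"]*d,d,np.ones_like(d)],-1); return (P@s["T"].T)[...,:3]
E
python3 - <<'E'
from h import *
import pickle
for n in ("side","top"):
    s=cam(n); save(s,n+"0.png"); pickle.dump(s,open(n+"0.pkl","wb")); print(n,s["f"],s["cx"],s["cy"],s["T"].round(3).tolist(),(s["range_z"]==0).mean())
o=robot.get_obs(); print({k:np.round(v,3) for k,v in o.items()})
E
```

```text
pics
side 474.49230348754435 281.3563211314589 201.3905271216385 [[-0.99, -0.088, 0.114, 0.423], [-0.143, 0.667, -0.731, 0.619], [-0.012, -0.74, -0.673, 0.624], [0.0, 0.0, 0.0, 1.0]] 0.0040178571428571425
top 520.8920092052944 276.2068938323416 207.33711348256165 [[-0.008, -0.997, 0.077, 0.466], [-1.0, 0.008, 0.008, -0.015], [-0.008, -0.077, -0.997, 0.913], [0.0, 0.0, 0.0, 1.0]] 0.0038775510204081634
{'time': np.float64(0.1), 'joint_positions': array([-1.209,  0.088,  1.372, -0.   ,  1.684, -0.103]), 'qvel': array([-0.002, -0.002, -0.002,  0.001,  0.   , -0.001]), 'joint_torque': array([ 1.0000e-03, -3.4125e+01, -3.0330e+01,  7.2000e-02,  3.0000e-02,
       -0.0000e+00]), 'tool_pos': array([ 0.246, -0.491,  0.204]), 'ee_rot': array([-1.571,  0.002, -1.106]), 'wrist_force': array([ 0.444, -0.03 , -0.959]), 'wrist_torque': array([-0.01 ,  0.015,  0.025]), 'width': np.float64(0.095)}
```

View pics/top0.png

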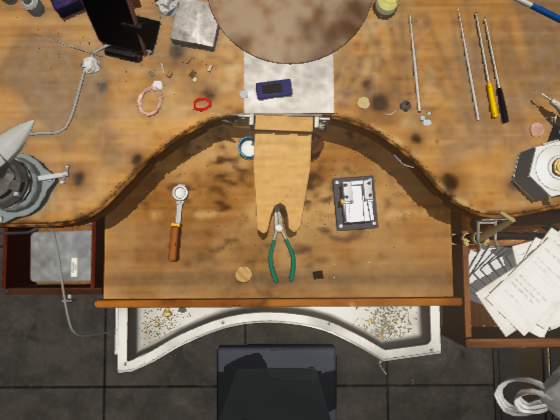

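View pics/side0.png

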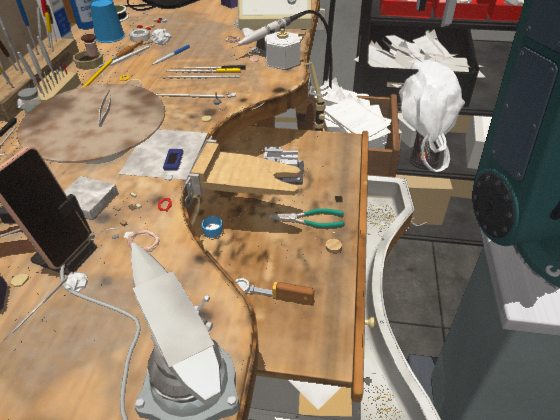

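```bash
python3 - <<'E'
from h import *
import pickle
s=pickle.load(open("top0.pkl","rb")); c=s["color"][:,:,::-1]
a=c[170:275,140:220]; b=c[165:240,320:390]
cv2.imwrite("pics/z1.png",np.hstack([cv2.resize(a,(400,525),interpolation=cv2.INTER_CUBIC),cv2.resize(b,(400,428),interpolation=cv2.INTER_CUBIC) if 0 else cv2.copyMakeBorder(cv2.resize(b,(400,428),interpolation=cv2.INTER_CUBIC),0,97,0,0,0)]))
P=cloud(s)
print("lifter z mm");print((P[180:265:4,166:186:2,2]*1000).round().astype(int))
print("slide z");print((P[172:236:3,330:382:3,2]*1000).round().astype(int))
for u,v in [(180,192),(174,243),(355,203),(200,250)]: print(pt(s,u,v).round(4))
E
```

```text
lifter z mm
[[ -1   2  -1  -1   0   1   0   1  -2   0]
 [  1   2  -2  -1   1   1   3   4   5   2]
 [ -2   1  -1   0  11  11   9   7   6  13]
 [  0   0   2   2  11   8   9  12   7  11]
 [  0   2  -1  -1  14  11  10   8   8  14]
 [  2   2   1   1   1   0  10   6  11   0]
 [  1  -2   1   1   4  10  10   9   9  -2]
 [  1   0  -1   1   0   2   7   9   1   1]
 [  0   1   2   0   2   6   8   5   5   1]
 [  0   1  -1   1   2   7   9   8 913   1]
 [ -1  -1   2   0  -2   9   7   8   2  -1]
 [  2   2  -1  29  24  27  27  23   0  -2]
 [ -1   1   2  30  31  28  29  18  -1   2]
 [  0  -1   0  32  30  30  26  11   4   1]
 [ -1   2  29  30  31  32  25   8   1   0]
 [  0   1  29  33  32  28  24   7   3   1]
 [  0   0  27  32  28  30  22   1  -1   1]
 [  0   2  31  32  29  29  16   4  -1   2]
 [  1  -1  29  31  29  29  16   1   0   2]
 [ -1   1  29  30  29  27   9   1  -1   3]
 [  0   1  29  28  27  21  -2   0  -1  -1]
 [  0   2   1   2   0   1   0  -1   1   2]]
slide z
[[ 2  2  2 -3  0  4  1  2  1  0  1  2  1  0  3  4 -1 -1]
 [ 0 -1  0  1  1 -1  3  1  0  1  0 -1  1 -1 -1  2  0  2]
 [-2  1  0  9  8  5
[... 528 characters left out ...]
 32 36 41 36  8  2  1]
 [ 1  1  9  9  7 38 41 33 28 30 29 32 34 42 42  9 -3  4]
 [-1 -2  5  9  7 35 46 35 27 31 30 31 37 40 43  8  2  0]
 [-2  0 10  9 10 35 42 36 30 32 27 31 36 41 45  8  1  0]
 [ 2  0  8 10  9 34 42 37 32 33 30 30 34 36 40  8  1  1]
 [-2 -1  7 10  6 35 44 35 26 29 29 32 37 35 43  9  1  0]
 [ 1  2  5  6  9 10  7  8  8  7  8  7  9  9  6 13  2  1]
 [ 0  1  2 10 10 10  9  8  9 11 10  8  9  6 11  7  3 -3]
 [ 1  2  3  7  8 10  7 13  7  4  0  0  0 -1  1 -2  0  1]
 [ 1  2  3 -1 -4 -1 -3  1 -1  1  4 -4  2  2  0  3  0  0]
 [-5 -1 -2  4  1 -1  0  1  0  0 -1 -1  2  2  2 -1  1  2]]
[0.5638 0.1597 0.0119]
[0.475  0.1658 0.03  ]
[ 0.5406 -0.1421  0.0285]
[ 4.627e-01  1.263e-01 -1.000e-04]
```

View pics/z1.png

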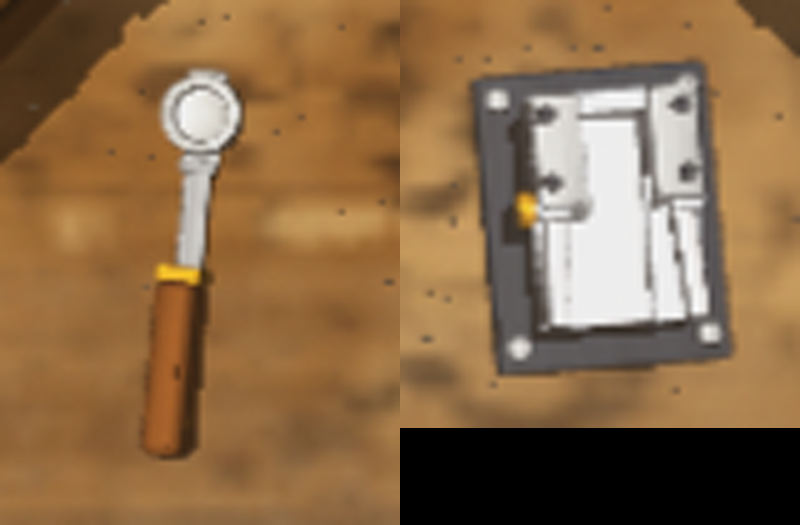

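```bash
python3 - <<'E'
from h import *
import pickle
s=pickle.load(open("top0.pkl","rb")); c=s["color"]; P=cloud(s)
hsv=cv2.cvtColor(c,cv2.COLOR_RGB2HSV)
def xy(pts,z): return np.array([plane(s,u,v,z)[:2] for u,v in pts])
# lifter handle top: height>22mm region
def region(u0,u1,v0,v1,m):
    k=np.zeros(m.shape,np.uint8); k[v0:v1,u0:u1]=m[v0:v1,u0:u1]
    n,l,st,ce=cv2.connectedComponentsWithStats(k); i=1+np.argmax(st[1:,4]); return (l==i).astype(np.uint8),st[i]
def rect(m,z):
    cs,_=cv2.findContours(m,cv2.RETR_EXTERNAL,cv2.CHAIN_APPROX_NONE); cc=max(cs,key=cv2.contourArea)[:,0].astype(float)
    q=xy(cc,z); return cv2.minAreaRect((q*1000).astype(np.float32)),q
m,st=region(160,190,220,268,(P[...,2]>0.022)&(P[...,2]<0.04)); print(st,rect(m,0.030)[0])
# cap
m=(P[...,2]>0.005)&(P[...,2]<0.02)&(hsv[...,1]<60)&(hsv[...,2]>110); m,st=region(165,195,178,202,m); 
cs,_=cv2.findContours(m,cv2.RETR_EXTERNAL,cv2.CHAIN_APPROX_NONE); q=xy(max(cs,key=cv2.contourArea)[:,0],0.012); print("cap",st,cv2.minEnclosingCircle((q*1000).astype(np.float32)))
# foot plate
m=(np.abs(P[...,2])>0.004)&(P[...,2]<0.07); m,st=region(325,385,165,240,m); print("slide all",st,rect(m,0.008)[0])
dark=(hsv[...,2]<110)&(hsv[...,1]<80); m2,st=region(325,385,165,240,dark); print("dark",st,rect(m2,0.008)[0])
# pin
k=(P[...,2]>0.085)&(P[...,2]<0.2); m3,st=region(235,340,110,245,k); Q=P[m3>0]; print("pin",st,Q.min(0),Q.max(0),np.median(Q,0))
for x in np.arange(.44,.66,.02):
    r=Q[np.abs(Q[:,0]-x)<.005]; 
    if len(r): print(x.round(2),r[:,1].min().round(3),r[:,1].max().round(3))
E
```

```text
[168 223  13  38 330] ((477.53045654296875, 165.91217041015625), (15.432190895080566, 63.50115203857422), 85.24132537841797)
cap [173 184  15  18 186] ((562.8372802734375, 158.28919982910156), 15.03330135345459)
slide all [ 333  176   45   55 2164] ((542.5413208007812, -144.9819793701172), (91.7212142944336, 72.46841430664062), 3.741230010986328)
dark [333 176  45  55 829] ((542.8839111328125, -144.3271484375), (90.78845977783203, 71.22378540039062), 4.018591403961182)
pin [ 235  110  105  124 6754] [ 0.48881537 -0.10991162  0.08517355] [0.67943124 0.05666841 0.12715031] [ 0.61011117 -0.01975812  0.10500338]
0.5 -0.045 0.022
0.52 -0.049 0.022
0.54 -0.054 0.023
0.56 -0.057 0.025
0.58 -0.06 0.026
0.6 -0.062 0.026
0.62 -0.062 0.026
0.64 -0.065 0.024
0.66 -0.11 0.032
```

```bash
python3 - <<'E'
from h import *
import pickle
s=pickle.load(open("top0.pkl","rb")); P=cloud(s)
print((P[180:300:8,90:260:8,2]*1000).round().astype(int))
print(P[180:300:8,90,:2].round(3)[:, 0], P[240,90:260:8,1].round(3))
k=(P[...,2]>0.06)&(P[...,2]<.6)&(P[...,0]<.6)
for x in np.arange(.25,.6,.05):
    r=P[k&(np.abs(P[...,0]-x)<.01)]; print(x.round(2),[ (a.round(2),r[np.abs(r[:,1]-a)<.025][:,2].max().round(2)) for a in np.arange(-.5,.55,.05) if (np.abs(r[:,1]-a)<.025).any()])
E
```

```text
[[ 118  121  120  122  120  120   95    2    1   -1   -1    0   -1   -1
    -1    2   -2    1    3    1   -2  105]
 [ 120  120  119  120  913   95    0    2   -2   -1   -1    9   13   -3
     0   -1    1    0   -2    2    4  103]
 [ 121  120  121  120   96    0    1   -2    1    1   -1   10   14   -2
     2   -4    0    2   -1    3    2  103]
 [ 121  120  121  102    3    1   -1    0    0    3    1   10   -3    0
    -2   -1   -1   -2    2    1   -1  103]
 [ 117  119   93   -2    3    1    1    1    1    0    2    8    1    2
    -2   -2    0    3    0    1    1  103]
 [  96 -377    0    2   -2   -2    0   -1    1    1    2    7    1    0
     0    1    2   -2    5   -2    1  100]
 [-524 -380    2    3    0    1   -1    1    2    0    2   29    1    2
     4    0    0    1    0    0    2   99]
 [-464 -373   -1    0    1   -1    2    1    3    3   29   25    0    0
     2   -4    3    0    4   -1    2   -1]
 [-469 -374    2    0    1    1   -4    0   -3    0   27   22    4    1
     2    2   -2    2    1   -1   -3   -1]
 [-466 -383    1    2    0    0    0    4   -2   -1   29   16    
[... 922 characters left out ...]
at64(0.15)), (np.float64(-0.3), np.float64(0.12)), (np.float64(-0.05), np.float64(0.1)), (np.float64(-0.0), np.float64(0.1)), (np.float64(0.3), np.float64(0.12)), (np.float64(0.35), np.float64(0.12)), (np.float64(0.4), np.float64(0.14))]
0.55 [(np.float64(-0.45), np.float64(0.12)), (np.float64(-0.4), np.float64(0.18)), (np.float64(-0.35), np.float64(0.17)), (np.float64(-0.3), np.float64(0.12)), (np.float64(-0.25), np.float64(0.12)), (np.float64(-0.05), np.float64(0.11)), (np.float64(-0.0), np.float64(0.11)), (np.float64(0.2), np.float64(0.12)), (np.float64(0.25), np.float64(0.12)), (np.float64(0.3), np.float64(0.12)), (np.float64(0.35), np.float64(0.21)), (np.float64(0.4), np.float64(0.18))]
```

Call:
play_rows(
  steps=[
    {"x":0.0166,"y":0.0469,"rz":0.185,"hand":0.06},
    {"x":0.0166,"y":0.0469,"rz":0.185,"hand":0.06},
    {"x":0.0166,"y":0.0469,"rz":0.185,"hand":0.06},
    {"x":0.0166,"y":0.0469,"rz":0.185,"hand":0.06},
    {"x":0.0166,"y":0.0469,"rz":0.185,"hand":0.06},
    {"x":0.0166,"y":0.0469,"rz":0.185,"hand":0.06},
    {"x":0.0166,"y":0.0469,"rz":0.185,"hand":0.06},
    {"x":0.0166,"y":0.0469,"rz":0.185,"hand":0.06},
  ],
)

```text
schema error: expected keys x, y, z, rx, ry, rz, hand
```

Call:
play_rows(
  steps=[
    {"x":0.0166,"y":0.0469,"z":0,"rx":0,"ry":0,"rz":0.185,"hand":0.06},
    {"x":0.0166,"y":0.0469,"z":0,"rx":0,"ry":0,"rz":0.185,"hand":0.06},
    {"x":0.0166,"y":0.0469,"z":0,"rx":0,"ry":0,"rz":0.185,"hand":0.06},
    {"x":0.0166,"y":0.0469,"z":0,"rx":0,"ry":0,"rz":0.185,"hand":0.06},
    {"x":0.0166,"y":0.0469,"z":0,"rx":0,"ry":0,"rz":0.185,"hand":0.06},
    {"x":0.0166,"y":0.0469,"z":0,"rx":0,"ry":0,"rz":0.185,"hand":0.06},
    {"x":0.0166,"y":0.0469,"z":0,"rx":0,"ry":0,"rz":0.185,"hand":0.06},
    {"x":0.0166,"y":0.0469,"z":0,"rx":0,"ry":0,"rz":0.185,"hand":0.06},
  ],
)

```text
time: 1.1
tool_pos: [0.3794, -0.1148, 0.2051]
ee_rot: [-1.571, 0.0, 0.38]
wrist_force: [0.0, -0.4, 0.7]
width: 0.0599
```

Call:
play_rows(
  steps=[
    {"x":0.0166,"y":0.0469,"z":0,"rx":0,"ry":0,"rz":0.185,"hand":0.06},
    {"x":0.0166,"y":0.0469,"z":0,"rx":0,"ry":0,"rz":0.185,"hand":0.06},
    {"x":0.0166,"y":0.0469,"z":0,"rx":0,"ry":0,"rz":0.185,"hand":0.06},
    {"x":0.0166,"y":0.0469,"z":0,"rx":0,"ry":0,"rz":0.185,"hand":0.06},
    {"x":0.0166,"y":0.0469,"z":0,"rx":0,"ry":0,"rz":0.185,"hand":0.06},
    {"x":0.0166,"y":0.0469,"z":0,"rx":0,"ry":0,"rz":0.185,"hand":0.06},
    {"x":0,"y":0,"z":0,"rx":0,"ry":0,"rz":0,"hand":0.06},
    {"x":0,"y":0,"z":0,"rx":0,"ry":0,"rz":0,"hand":0.06},
  ],
)

```text
time: 2.1
tool_pos: [0.4785, 0.1644, 0.2049]
ee_rot: [-1.57, 0.001, 1.483]
wrist_force: [-0.1, -0.3, -0.5]
width: 0.06
```

Call:
play_rows(
  steps=[
    {"x":0,"y":0.001,"z":-0.04,"rx":0,"ry":0,"rz":0,"hand":0.05},
    {"x":0,"y":0,"z":-0.04,"rx":0,"ry":0,"rz":0,"hand":0.05},
    {"x":0,"y":0,"z":-0.04,"rx":0,"ry":0,"rz":0,"hand":0.05},
    {"x":0,"y":0,"z":-0.025,"rx":0,"ry":0,"rz":0,"hand":0.05},
    {"x":0,"y":0,"z":0,"rx":0,"ry":0,"rz":0,"hand":0.05},
  ],
)

```text
time: 2.72
tool_pos: [0.4768, 0.164, 0.0584]
ee_rot: [-1.566, 0.002, 1.481]
wrist_force: [-0.4, -0.4, 0.5]
width: 0.0505
```

```bash
python3 - <<'E'
from h import *
s=cam("top"); t=cam("side")
a=cv2.resize(s["color"][150:290,110:260],(450,420)); b=cv2.resize(t["color"][220:350,200:340],(350,325))
b=cv2.copyMakeBorder(b,0,95,0,0,0); cv2.imwrite("pics/g1.png",np.hstack([a,b])[:,:,::-1])
E
```

```text
(no output)
```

View pics/g1.png

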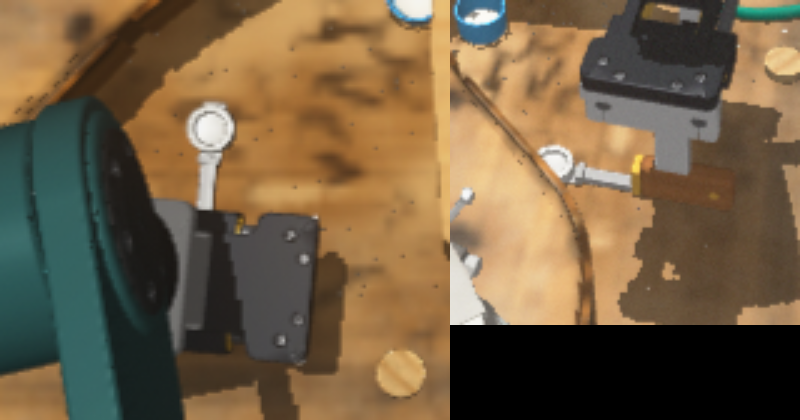

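```bash
python3 - <<'E'
from h import *
t=cam("side"); cv2.imwrite("pics/g2.png",cv2.resize(t["color"],(800,600))[:,:,::-1])
E
```

```text
(no output)
```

View pics/g2.png

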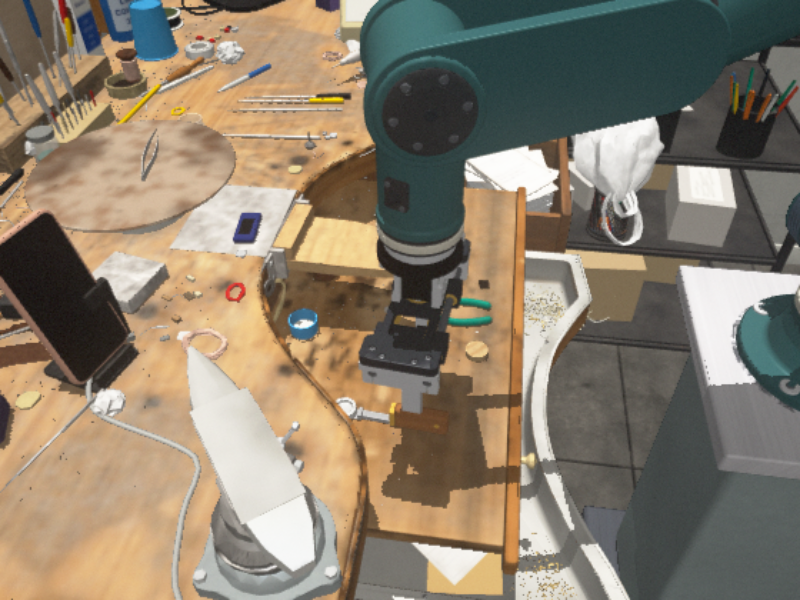

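Call:
play_rows(
  steps=[
    {"x":0.001,"y":0.001,"z":-0.02,"rx":0,"ry":0,"rz":0,"hand":0.05},
    {"x":0,"y":0,"z":-0.02,"rx":0,"ry":0,"rz":0,"hand":0.05},
    {"x":0,"y":0,"z":-0.013,"rx":0,"ry":0,"rz":0,"hand":0.05},
    {"x":0,"y":0,"z":0,"rx":0,"ry":0,"rz":0,"hand":0.05},
    {"x":0,"y":0,"z":0,"rx":0,"ry":0,"rz":0,"hand":0.05},
  ],
)

```text
time: 3.5
tool_pos: [0.4808, 0.1671, 0.0086]
ee_rot: [-1.573, -0.001, 1.484]
wrist_force: [0.3, 0.7, -0.2]
width: 0.0499
```

Call:
play_rows(
  steps=[
    {"x":0,"y":0,"z":-0.002,"rx":0,"ry":0,"rz":0,"hand":0.03},
    {"x":0,"y":0,"z":0,"rx":0,"ry":0,"rz":0,"hand":0.022},
    {"x":0,"y":0,"z":0,"rx":0,"ry":0,"rz":0,"hand":0.019},
    {"x":0,"y":0,"z":0,"rx":0,"ry":0,"rz":0,"hand":0.017},
    {"x":0,"y":0,"z":0,"rx":0,"ry":0,"rz":0,"hand":0.015},
    {"x":0,"y":0,"z":0,"rx":0,"ry":0,"rz":0,"hand":0.013},
    {"x":0,"y":0,"z":0,"rx":0,"ry":0,"rz":0,"hand":0.0},
    {"x":0,"y":0,"z":0,"rx":0,"ry":0,"rz":0,"hand":0.0},
  ],
)

```text
time: 4.5
tool_pos: [0.4799, 0.1669, 0.0055]
ee_rot: [-1.571, -0.0, 1.484]
wrist_force: [-1.0, -0.2, 0.8]
width: 0.0137
```

Call:
play_rows(
  steps=[
    {"x":0,"y":0,"z":0,"rx":0,"ry":0,"rz":0,"hand":0.0},
    {"x":0,"y":0,"z":0,"rx":0,"ry":0,"rz":0,"hand":0.0},
    {"x":0,"y":0,"z":0.003,"rx":0,"ry":0,"rz":0,"hand":0.0},
    {"x":0,"y":0,"z":0.008,"rx":0,"ry":0,"rz":0,"hand":0.0},
    {"x":0,"y":0,"z":0.012,"rx":0,"ry":0,"rz":0,"hand":0.0},
    {"x":0,"y":0,"z":0.012,"rx":0,"ry":0,"rz":0,"hand":0.0},
    {"x":0,"y":0,"z":0.007,"rx":0,"ry":0,"rz":0,"hand":0.0},
    {"x":0,"y":0,"z":0,"rx":0,"ry":0,"rz":0,"hand":0.0},
  ],
)

```text
time: 5.5
tool_pos: [0.4806, 0.1671, 0.0486]
ee_rot: [-1.573, -0.001, 1.484]
wrist_force: [-0.8, -0.2, -1.7]
width: 0.0142
```

```bash
python3 - <<'E'
from h import *
s=cam("top"); t=cam("side")
a=cv2.resize(s["color"][150:290,110:260],(450,420)); b=cv2.resize(t["color"][220:350,200:340],(350,325))
b=cv2.copyMakeBorder(b,0,95,0,0,0); cv2.imwrite("pics/g3.png",np.hstack([a,b])[:,:,::-1])
E
```

```text
(no output)
```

View pics/g3.png

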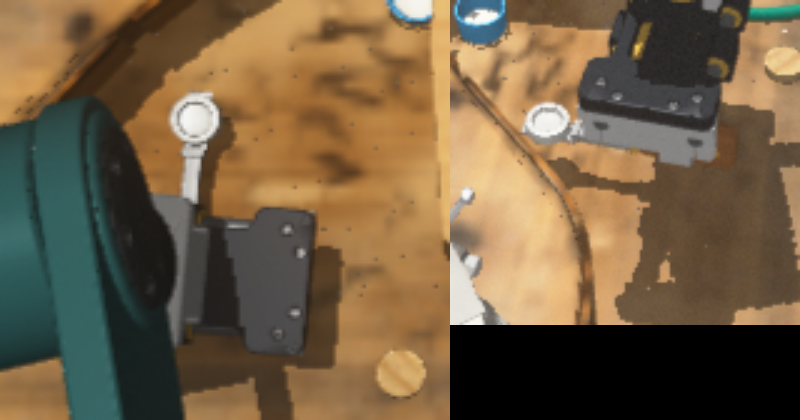

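```bash
cat >> h.py <<'E'
def capfit(s,u0,u1,v0,v1,zc):
    P=cloud(s); hsv=cv2.cvtColor(s["color"],cv2.COLOR_RGB2HSV)
    m=(np.abs(P[...,2]-zc)<0.012)&(hsv[...,1]<60)&(hsv[...,2]>90)
    k=np.zeros(m.shape,np.uint8); k[v0:v1,u0:u1]=m[v0:v1,u0:u1]; return k,P
E
python3 - <<'E'
from h import *
s=cam("top"); 
o=robot.get_obs(); print(o["tool_pos"],o["ee_rot"])
zc=.053
k,P=capfit(s,160,195,175,205,zc)
k=cv2.morphologyEx(k,cv2.MORPH_OPEN,np.ones((7,7),np.uint8))
cs,_=cv2.findContours(k,cv2.RETR_EXTERNAL,cv2.CHAIN_APPROX_NONE);q=np.array([plane(s,u,v,zc)[:2]*1000 for u,v in max(cs,key=cv2.contourArea)[:,0]],np.float32)
print(cv2.boundingRect(k),cv2.minEnclosingCircle(q))
ys,xs=np.where(cv2.erode(k,np.ones((3,3)))>0); Q=P[ys,xs]; A=np.c_[Q[:,:2]-Q[:,:2].mean(0),np.ones(len(Q))]
c=np.linalg.lstsq(A,Q[:,2],rcond=None)[0]; print("tilt dz/dx,dz/dy,z",c,len(Q),Q.mean(0))
# shank centre line
hsv=cv2.cvtColor(s["color"],cv2.COLOR_RGB2HSV)
for v in range(195,222,3):
    r=[u for u in range(160,190) if hsv[v,u,1]<70 and 0.035<P[v,u,2]<.075]
    if r: print(v,r[0],r[-1],(P[v,r,2].mean()*1000).round(1), plane(s,(r[0]+r[-1])/2,v,.05)[:2].round(4))
E
```

```text
[0.47956396 0.16683177 0.04709784] [-1.56998793e+00  1.43468188e-04  1.48395363e+00]
(168, 182, 13, 17) ((562.7860717773438, 158.58892822265625), 14.861139297485352)
tilt dz/dx,dz/dy,z [-0.00537183 -0.0334128   0.05093966] 114 [0.56369967 0.16231409 0.05093966]
195 169 181 52.1 [0.5547 0.1607]
198 172 178 49.7 [0.5496 0.1606]
201 171 177 51.5 [0.5446 0.1623]
204 172 176 49.3 [0.5396 0.1622]
207 172 176 48.9 [0.5346 0.1622]
210 171 176 49.0 [0.5296 0.163 ]
213 171 176 49.9 [0.5246 0.1629]
216 173 175 47.2 [0.5196 0.1621]
```

Call:
play_rows(
  steps=[
    {"x":0,"y":0,"z":0.008,"rx":0,"ry":0,"rz":0,"hand":0.0},
    {"x":0,"y":0,"z":0.016,"rx":0,"ry":0,"rz":0,"hand":0.0},
    {"x":0,"y":0,"z":0.022,"rx":0,"ry":0,"rz":0,"hand":0.0},
    {"x":0,"y":0,"z":0.025,"rx":0,"ry":0,"rz":0,"hand":0.0},
    {"x":0,"y":0,"z":0.025,"rx":0,"ry":0,"rz":0,"hand":0.0},
    {"x":0,"y":0,"z":0.022,"rx":0,"ry":0,"rz":0,"hand":0.0},
    {"x":0,"y":-0.003,"z":0.014,"rx":0,"ry":0,"rz":0,"hand":0.0},
    {"x":-0.001,"y":-0.008,"z":0.006,"rx":0,"ry":0,"rz":0.005,"hand":0.0},
  ],
)

```text
time: 6.65
tool_pos: [0.4793, 0.1558, 0.1869]
ee_rot: [-1.573, -0.0, 1.49]
wrist_force: [-0.0, 0.5, -0.7]
width: 0.0136
```

Call:
play_rows(
  steps=[
    {"x":-0.0015,"y":-0.013,"z":0,"rx":0,"ry":0,"rz":0.008,"hand":0.0},
    {"x":-0.002,"y":-0.018,"z":0,"rx":0,"ry":0,"rz":0.01,"hand":0.0},
    {"x":-0.003,"y":-0.022,"z":0,"rx":0,"ry":0,"rz":0.01,"hand":0.0},
    {"x":-0.003,"y":-0.024,"z":0,"rx":0,"ry":0,"rz":0.01,"hand":0.0},
    {"x":-0.003,"y":-0.024,"z":0,"rx":0,"ry":0,"rz":0.01,"hand":0.0},
    {"x":-0.003,"y":-0.024,"z":0,"rx":0,"ry":0,"rz":0.01,"hand":0.0},
    {"x":-0.003,"y":-0.024,"z":0,"rx":0,"ry":0,"rz":0.01,"hand":0.0},
    {"x":-0.003,"y":-0.024,"z":0,"rx":0,"ry":0,"rz":0.01,"hand":0.0},
  ],
)

```text
time: 7.65
tool_pos: [0.4562, -0.0185, 0.1842]
ee_rot: [-1.568, -0.0, 1.567]
wrist_force: [0.6, 0.2, -0.6]
width: 0.0138
```

Call:
play_rows(
  steps=[
    {"x":-0.003,"y":-0.024,"z":0,"rx":0,"ry":0,"rz":0.01,"hand":0.0},
    {"x":-0.003,"y":-0.024,"z":0,"rx":0,"ry":0,"rz":0.01,"hand":0.0},
    {"x":-0.003,"y":-0.024,"z":0,"rx":0,"ry":0,"rz":0.01,"hand":0.0},
    {"x":-0.003,"y":-0.022,"z":0,"rx":0,"ry":0,"rz":0.01,"hand":0.0},
    {"x":-0.003,"y":-0.018,"z":0,"rx":0,"ry":0,"rz":0.01,"hand":0.0},
    {"x":-0.002,"y":-0.012,"z":0,"rx":0,"ry":0,"rz":0.01,"hand":0.0},
    {"x":-0.001,"y":-0.008,"z":0,"rx":0,"ry":0,"rz":0.01,"hand":0.0},
    {"x":0,"y":-0.003,"z":0,"rx":0,"ry":0,"rz":0.002,"hand":0.0},
  ],
)

```text
time: 8.65
tool_pos: [0.4392, -0.1523, 0.1853]
ee_rot: [-1.57, -0.0, 1.639]
wrist_force: [-0.6, 0.4, -1.6]
width: 0.0137
```

```bash
python3 - <<'E'
from h import *
s=cam("top"); t=cam("side"); o=robot.get_obs(); print(o["tool_pos"],o["ee_rot"])
a=cv2.resize(s["color"][150:270,310:430],(480,480)); b=cv2.resize(t["color"][110:230,220:340],(320,320))
b=cv2.copyMakeBorder(b,0,160,0,0,0); cv2.imwrite("pics/g4.png",np.hstack([a,b])[:,:,::-1])
E
```

```text
[ 0.43942125 -0.15203265  0.18539172] [-1.57063238e+00 -3.68731040e-04  1.63903512e+00]
```

View pics/g4.png

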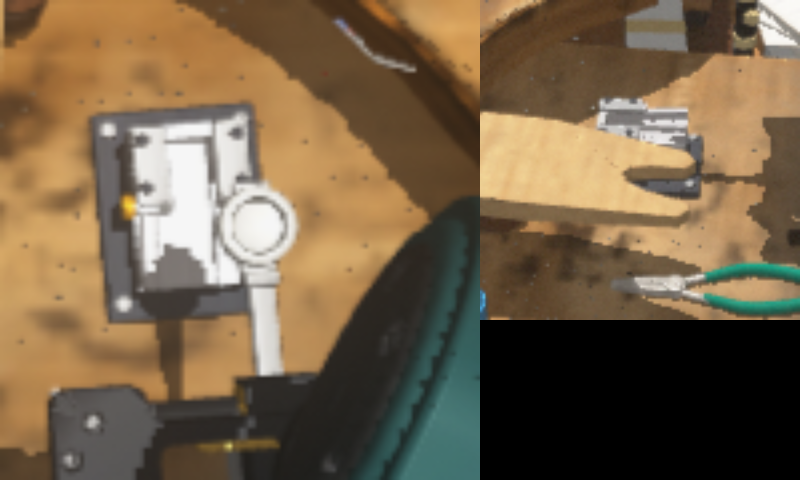

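Call:
play_rows(
  steps=[
    {"x":0,"y":0,"z":-0.006,"rx":0,"ry":0,"rz":0,"hand":0.0},
    {"x":0,"y":0,"z":-0.014,"rx":0,"ry":0,"rz":0,"hand":0.0},
    {"x":0,"y":0,"z":-0.022,"rx":0,"ry":0,"rz":0,"hand":0.0},
    {"x":0,"y":0,"z":-0.026,"rx":0,"ry":0,"rz":0,"hand":0.0},
    {"x":0,"y":0,"z":-0.022,"rx":0,"ry":0,"rz":0,"hand":0.0},
    {"x":0,"y":0,"z":-0.014,"rx":0,"ry":0,"rz":0,"hand":0.0},
    {"x":0,"y":0,"z":-0.009,"rx":0,"ry":0,"rz":0,"hand":0.0},
    {"x":0,"y":0,"z":-0.002,"rx":0,"ry":0,"rz":0,"hand":0.0},
  ],
)

```text
time: 9.75
tool_pos: [0.4393, -0.1519, 0.0701]
ee_rot: [-1.57, -0.0, 1.639]
wrist_force: [0.4, 0.0, -0.9]
width: 0.0138
```

```bash
python3 - <<'E'
from h import *
import pickle
s=cam("top"); o=robot.get_obs(); print(o["tool_pos"],o["ee_rot"]); pickle.dump(s,open("top5.pkl","wb"))
a=cv2.resize(s["color"][165:240,320:395],(600,600),interpolation=cv2.INTER_CUBIC)
cv2.imwrite("pics/g5.png",a[:,:,::-1])
s0=pickle.load(open("top0.pkl","rb"))
a=cv2.resize(s0["color"][165:240,320:395],(600,600),interpolation=cv2.INTER_CUBIC)
cv2.imwrite("pics/g6.png",a[:,:,::-1])
E
```

```text
[ 0.43954058 -0.1520601   0.07039716] [-1.57086875e+00 -6.79693014e-05  1.63910716e+00]
```

View pics/g5.png

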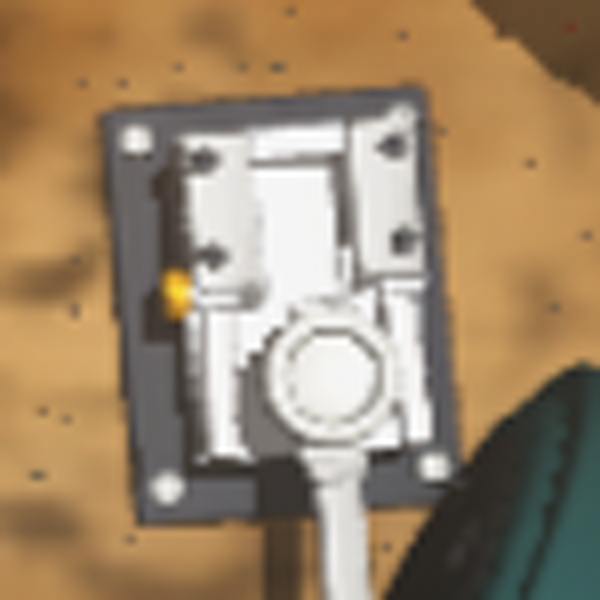

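View pics/g6.png

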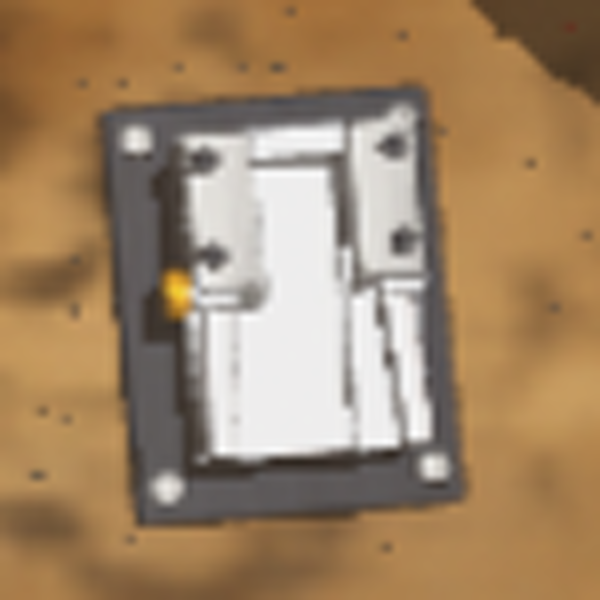

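```bash
python3 - <<'E'
from h import *
import pickle
s=pickle.load(open("top0.pkl","rb"))
f=lambda U,V,z: plane(s,(U+.5)/8-.5+320,(V+.5)/8-.5+165,z)[:2]
C=np.array([f(*p,.008) for p in [(103,115),(425,88),(465,495),(137,522)]])
c=C.mean(0); d=(C[0]+C[1]-C[2]-C[3])/2; e=(C[0]+C[3]-C[1]-C[2])/2
print(c,np.hypot(*d),np.hypot(*e),np.arctan2(d[1],d[0]),np.arctan2(-e[0],e[1]))
yaw=.068
R=np.array([[np.cos(yaw),np.sin(yaw)],[-np.sin(yaw),np.cos(yaw)]])
H=c+R.T@[.014,0]; print("H",H)
g=lambda U,V,z:(R@(f(U,V,z)-H)*1000).round(1)
print("lipL",g(250,135,.05),g(258,290,.05),"lipR",g(348,122,.05),g(362,278,.05))
print("lip outer", g(180,140,.05),g(415,120,.05),"nest rear corners",g(210,460,.042),g(432,442,.042))
print("stop", g(250,165,.04),g(330,160,.04))
print("slot? edges", g(236,330,.035),g(236,450,.035),g(348,300,.035),g(355,450,.035))
for z in (.0765,): print("cap",g(329,372,z), g(329-66,372,z),g(329+66,372,z))
print("shank",g(341,500,.0705),g(350,590,.0705))
E
```

```text
[ 0.54299483 -0.14483243] 0.08925668901932016 0.07101086895243372 0.07102796220169465 0.07480383332987266
H [ 0.55696247 -0.14388116]
lipL [18.6  9.9] [-13.8  11.1] lipR [ 19.8 -10.7] [-13.  -10.7]
lip outer [18.7 24.5] [ 19.1 -24.6] nest rear corners [-48.  23.] [-47.7 -23.6]
stop [13.5  9. ] [13.2 -7.9]
slot? edges [-20.7  14.3] [-46.   16.5] [-16.2  -9.9] [-47.9  -8.5]
cap [-33.5   2.1] [-32.5  15.3] [-34.5 -11.1]
shank [-59.1   1. ] [-77.4   0.8]
```

Call:
play_rows(
  steps=[
    {"x":0,"y":-0.0012,"z":-0.002,"rx":0,"ry":0,"rz":0,"hand":0.0},
    {"x":0,"y":0,"z":-0.005,"rx":0,"ry":0,"rz":0,"hand":0.0},
    {"x":0,"y":0,"z":-0.006,"rx":0,"ry":0,"rz":0,"hand":0.0},
    {"x":0,"y":0,"z":-0.004,"rx":0,"ry":0,"rz":0,"hand":0.0},
    {"x":0,"y":0,"z":-0.003,"rx":0,"ry":0,"rz":0,"hand":0.0},
    {"x":0,"y":0,"z":-0.001,"rx":0,"ry":0,"rz":0,"hand":0.0},
    {"x":0,"y":0,"z":0,"rx":0,"ry":0,"rz":0,"hand":0.0},
  ],
)

```text
time: 10.68
tool_pos: [0.4394, -0.1533, 0.0495]
ee_rot: [-1.571, -0.0, 1.639]
wrist_force: [0.1, -0.9, -1.0]
width: 0.0135
```

```bash
python3 - <<'E'
from h import *
import pickle
s=cam("top"); o=robot.get_obs(); print(o["tool_pos"],o["ee_rot"],o["wrist_force"],o["wrist_torque"])
a=cv2.resize(s["color"][165:240,320:395],(600,600),interpolation=cv2.INTER_CUBIC)
cv2.imwrite("pics/g7.png",a[:,:,::-1])
E
```

```text
[ 0.43952974 -0.15330734  0.04961996] [-1.57101521e+00  1.79166549e-05  1.63903131e+00] [ 1.1105903  -0.19458537 -1.36929376] [ 0.09976204 -0.09936866  0.03760538]
```

View pics/g7.png

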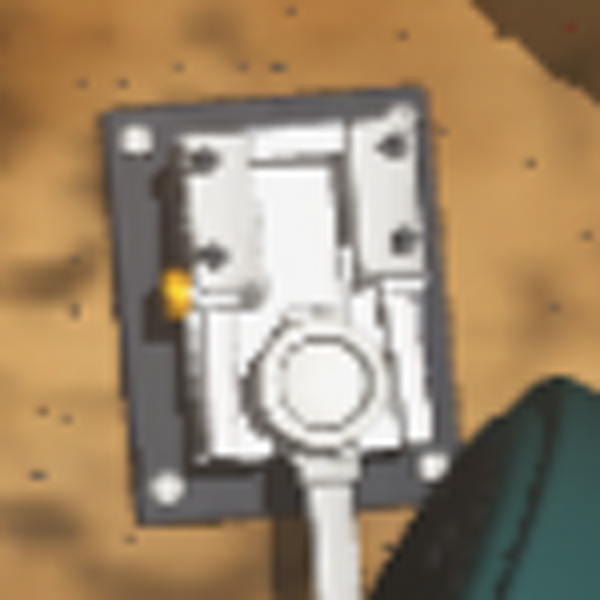

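```bash
cat >> h.py <<'E'
H=np.array([.5570,-.1439]); yaw=.069
Rr=np.array([[np.cos(yaw),np.sin(yaw)],[-np.sin(yaw),np.cos(yaw)]])
def hp(s,U,V,z): return (Rr@(plane(s,(U+.5)/8-.5+320,(V+.5)/8-.5+165,z)[:2]-H)*1000).round(1)
E
python3 - <<'E'
from h import *
s=cam("top")
print("cap",hp(s,321,380,.056),"step",hp(s,329,464,.053),"shank",hp(s,334,540,.05),hp(s,337,590,.05))
E
```

```text
cap [-33.8   0.7] step [-51.1   0.1] shank [-66.7  -0. ] [-77.1   0.3]
```

Call:
play_rows(
  steps=[
    {"x":0,"y":0,"z":-0.003,"rx":0,"ry":0,"rz":0,"hand":0.0},
    {"x":0,"y":0,"z":-0.003,"rx":0,"ry":0,"rz":0,"hand":0.0},
    {"x":0,"y":0,"z":-0.002,"rx":0,"ry":0,"rz":0,"hand":0.0},
    {"x":0,"y":0,"z":-0.001,"rx":0,"ry":0,"rz":0,"hand":0.0},
    {"x":0,"y":0,"z":0,"rx":0,"ry":0,"rz":0,"hand":0.0},
  ],
)

```text
time: 11.4
tool_pos: [0.4394, -0.1532, 0.0404]
ee_rot: [-1.571, -0.0, 1.639]
wrist_force: [0.3, -0.5, -1.3]
width: 0.0139
```

Call:
play_rows(
  steps=[
    {"x":0,"y":0,"z":-0.001,"rx":0,"ry":0,"rz":0,"hand":0.0},
    {"x":0,"y":0,"z":0,"rx":0,"ry":0,"rz":0,"hand":0.0},
  ],
)

```text
time: 11.65
tool_pos: [0.4394, -0.1533, 0.0395]
ee_rot: [-1.571, -0.0, 1.639]
wrist_force: [-0.2, -0.2, -1.5]
width: 0.014
```

Call:
play_rows(
  steps=[
    {"x":0,"y":0,"z":-0.001,"rx":0,"ry":0,"rz":0,"hand":0.0},
    {"x":0,"y":0,"z":0,"rx":0,"ry":0,"rz":0,"hand":0.0},
  ],
)

```text
time: 11.9
tool_pos: [0.4394, -0.1532, 0.0384]
ee_rot: [-1.571, -0.0, 1.639]
wrist_force: [-0.3, 0.1, -0.0]
width: 0.0137
```

Call:
play_rows(
  steps=[
    {"x":0,"y":0,"z":-0.001,"rx":0,"ry":0,"rz":0,"hand":0.0},
    {"x":0,"y":0,"z":0,"rx":0,"ry":0,"rz":0,"hand":0.0},
  ],
)

```text
time: 12.15
tool_pos: [0.4394, -0.1532, 0.0374]
ee_rot: [-1.571, -0.0, 1.639]
wrist_force: [0.4, 0.2, -1.3]
width: 0.0133
```

```bash
python3 - <<'E'
from h import *
s=cam("top"); o=robot.get_obs(); print(o["tool_pos"],o["wrist_force"],o["wrist_torque"])
a=cv2.resize(s["color"][165:240,320:395],(600,600),interpolation=cv2.INTER_CUBIC)
cv2.imwrite("pics/g8.png",a[:,:,::-1])
E
```

```text
[ 0.43939133 -0.15323962  0.03743366] [ 0.08098343 -0.18193331 -2.14998707] [ 0.067685   -0.0824001  -0.01562094]
```

View pics/g8.png

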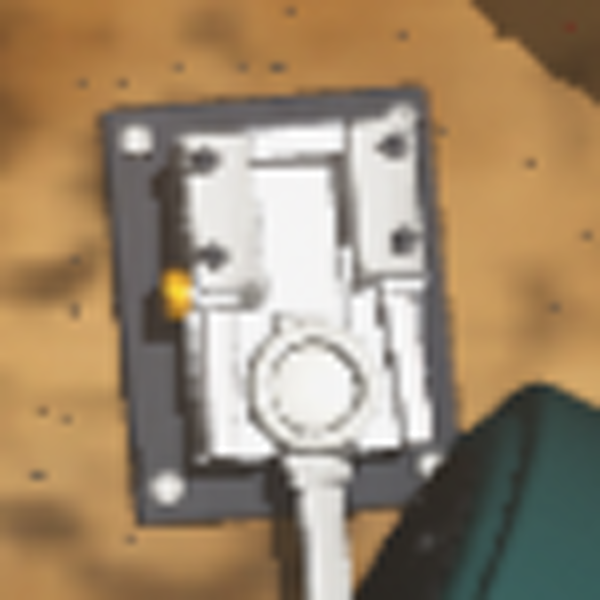

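Call:
play_rows(
  steps=[
    {"x":0,"y":0,"z":-0.001,"rx":0,"ry":0,"rz":0,"hand":0.0},
    {"x":0,"y":0,"z":0,"rx":0,"ry":0,"rz":0,"hand":0.0},
  ],
)

```text
time: 12.45
tool_pos: [0.4394, -0.1533, 0.0365]
ee_rot: [-1.571, -0.0, 1.639]
wrist_force: [-0.2, 0.1, -0.6]
width: 0.0136
```

Call:
play_rows(
  steps=[
    {"x":0,"y":0,"z":-0.001,"rx":0,"ry":0,"rz":0,"hand":0.0},
    {"x":0,"y":0,"z":0,"rx":0,"ry":0,"rz":0,"hand":0.0},
  ],
)

```text
time: 12.7
tool_pos: [0.4394, -0.1532, 0.0354]
ee_rot: [-1.571, -0.0, 1.639]
wrist_force: [0.1, 0.2, -1.7]
width: 0.0137
```

```bash
python3 - <<'E'
from h import *
s=cam("top");
for i in range(3): o=robot.get_obs(); print(o["tool_pos"],o["wrist_force"],o["wrist_torque"]); cam("top")
E
```

```text
[ 0.43941092 -0.1532583   0.03544209] [ 0.75561216 -0.26574058 -0.30197759] [ 0.07262287 -0.0702013  -0.00225197]
[ 0.43942923 -0.15325469  0.03548866] [-0.06048073  1.15610808 -0.9920038 ] [ 0.04003019 -0.12238671  0.00485138]
[ 0.43943318 -0.15327044  0.035489  ] [ 0.75231013  0.38674181 -1.44160342] [ 0.02315054 -0.11848099 -0.03006581]
```

Call:
play_rows(
  steps=[
    {"x":0,"y":0,"z":-0.001,"rx":0,"ry":0,"rz":0,"hand":0.0},
    {"x":0,"y":0,"z":0,"rx":0,"ry":0,"rz":0,"hand":0.0},
  ],
)

```text
time: 13.15
tool_pos: [0.4397, -0.1534, 0.0351]
ee_rot: [-1.571, 0.0, 1.639]
wrist_force: [-1.2, 0.0, 1.9]
width: 0.0137
```

```bash
cat > r.py <<'E'
from h import *
F=[];T=[];p=[]
for i in range(4):
    o=robot.get_obs(); F.append(o["wrist_force"]);T.append(o["wrist_torque"]);p.append(o["tool_pos"]); 
    if i<3: cam("top")
print(np.mean(p,0).round(4),np.mean(F,0).round(2),np.mean(T,0).round(3))
E
python3 r.py
```

```text
[ 0.4396 -0.1534  0.035 ] [-1.52  0.33  3.19] [ 0.106 -0.073  0.025]
```

Call:
play_rows(
  steps=[
    {"x":0.001,"y":0.0001,"z":0.0004,"rx":0,"ry":0,"rz":0,"hand":0.0},
    {"x":0.002,"y":0.00014,"z":0,"rx":0,"ry":0,"rz":0,"hand":0.0},
    {"x":0.002,"y":0.00014,"z":0,"rx":0,"ry":0,"rz":0,"hand":0.0},
    {"x":0.002,"y":0.00014,"z":0,"rx":0,"ry":0,"rz":0,"hand":0.0},
    {"x":0.002,"y":0.00014,"z":0,"rx":0,"ry":0,"rz":0,"hand":0.0},
    {"x":0.001,"y":0.0001,"z":0,"rx":0,"ry":0,"rz":0,"hand":0.0},
    {"x":0,"y":0,"z":0,"rx":0,"ry":0,"rz":0,"hand":0.0},
  ],
)

```text
time: 14.18
tool_pos: [0.4497, -0.1525, 0.035]
ee_rot: [-1.571, 0.0, 1.639]
wrist_force: [-2.1, 0.1, 2.9]
width: 0.0137
```

```bash
python3 r.py; python3 - <<'E'
from h import *
s=cam("top")
a=cv2.resize(s["color"][165:240,320:395],(600,600),interpolation=cv2.INTER_CUBIC)
cv2.imwrite("pics/g9.png",a[:,:,::-1])
E
```

```text
[ 0.4497 -0.1525  0.035 ] [-2.23 -0.27  3.1 ] [ 0.047 -0.054  0.009]
```

View pics/g9.png

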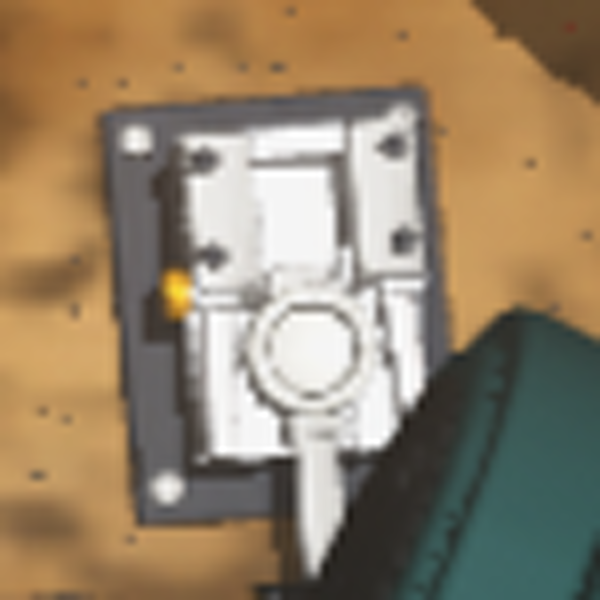

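Call:
play_rows(
  steps=[
    {"x":0.0015,"y":0.0001,"z":0,"rx":0,"ry":0,"rz":0,"hand":0.0},
    {"x":0.0015,"y":0.0001,"z":0,"rx":0,"ry":0,"rz":0,"hand":0.0},
    {"x":0.0015,"y":0.0001,"z":0,"rx":0,"ry":0,"rz":0,"hand":0.0},
    {"x":0.0015,"y":0.0001,"z":0,"rx":0,"ry":0,"rz":0,"hand":0.0},
  ],
)

```text
time: 14.88
tool_pos: [0.4546, -0.1521, 0.0349]
ee_rot: [-1.569, -0.0, 1.639]
wrist_force: [-5.4, -0.1, 4.3]
width: 0.0139
```

Call:
play_rows(
  steps=[
    {"x":0.0015,"y":0.0001,"z":0,"rx":0,"ry":0,"rz":0,"hand":0.0},
    {"x":0.0015,"y":0.0001,"z":0,"rx":0,"ry":0,"rz":0,"hand":0.0},
    {"x":0.0015,"y":0.0001,"z":0,"rx":0,"ry":0,"rz":0,"hand":0.0},
    {"x":0.0015,"y":0.0001,"z":0,"rx":0,"ry":0,"rz":0,"hand":0.0},
  ],
)

```text
time: 15.38
tool_pos: [0.4603, -0.1516, 0.0348]
ee_rot: [-1.568, -0.001, 1.639]
wrist_force: [-5.3, -0.6, 6.4]
width: 0.0138
```

```bash
python3 r.py; python3 - <<'E'
from h import *
s=cam("top")
a=cv2.resize(s["color"][165:240,320:395],(600,600),interpolation=cv2.INTER_CUBIC)
cv2.imwrite("pics/g10.png",a[:,:,::-1])
E
```

```text
[ 0.4605 -0.1516  0.0348] [-4.7  -0.23  6.05] [0.104 0.483 0.044]
```

View pics/g10.png

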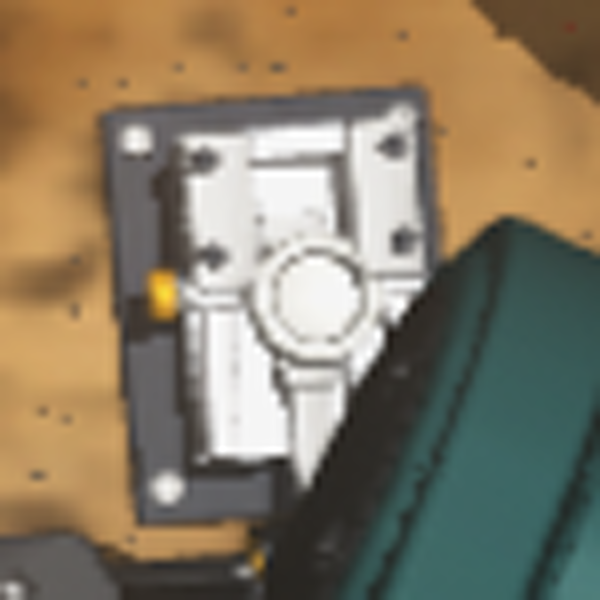

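```bash
python3 - <<'E'
from h import *
s=cam("top")
print(hp(s,312,298,.044),hp(s,312,242,.044),hp(s,250,300,.044),hp(s,374,298,.044),"g9",hp(s,312,346,.044))
P=cloud(s)[165:240,320:395,2]
print((P[28:48:2,28:50:2]*1000).round().astype(int))
a=cv2.resize(s["color"][190:220,340:375],(700,600),interpolation=cv2.INTER_NEAREST)
cv2.imwrite("pics/g11.png",a[:,:,::-1])
E
```

```text
[-15.9  -0.9] [-4.2 -1.9] [-15.3  12.1] [-16.9 -13.8] g9 [-25.9   0. ]
[[ 50  51  29  30  35  38  35  35  49  49  51]
 [ 50  50  50  33  45  46  42  42  33  48  50]
 [ 52  50  48  45  41  42  39  40  43  48  48]
 [ 45  49  51  44  39  39  39  41  39  51  51]
 [ 46  43  41  40  41  39  40  39  40  44  44]
 [ 45  39  43  39  38  38  41  36  37  48  44]
 [ 43  36 913  44  39  37  43  41  39  44  41]
 [ 42  36  38  41  46  37  40  41  44  35 373]
 [ 45  34  35  33  44  44  41  46  34  34 387]
 [ 42  35  35  31  37  39  38  40  37 379 394]]
```

View pics/g11.png

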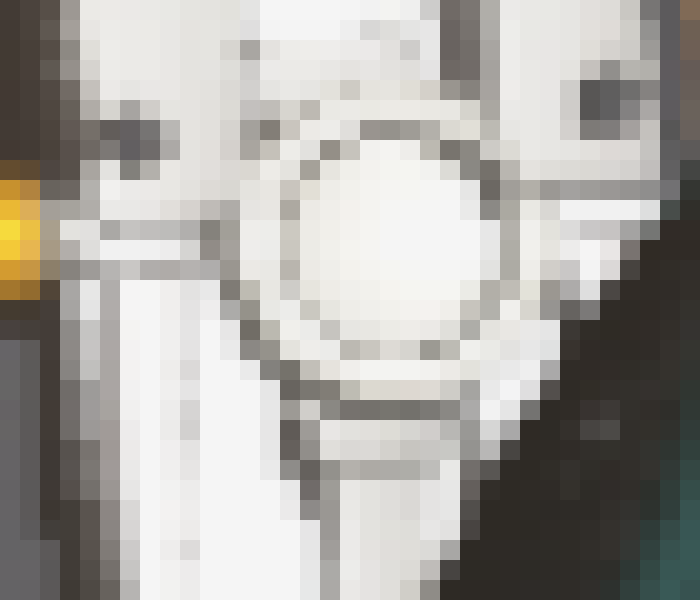

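Call:
play_rows(
  steps=[
    {"x":0.001,"y":0.0001,"z":0.0005,"rx":0,"ry":0,"rz":0,"hand":0.0},
    {"x":0.0015,"y":0.0001,"z":0,"rx":0,"ry":0,"rz":0,"hand":0.0},
    {"x":0.0015,"y":0.0001,"z":0,"rx":0,"ry":0,"rz":0,"hand":0.0},
  ],
)

```text
time: 16.0
tool_pos: [0.4655, -0.1512, 0.035]
ee_rot: [-1.571, -0.001, 1.639]
wrist_force: [-1.6, 0.2, 0.6]
width: 0.0137
```

Call:
play_rows(
  steps=[
    {"x":0.0015,"y":0.0001,"z":0,"rx":0,"ry":0,"rz":0,"hand":0.0},
    {"x":0.0015,"y":0.0001,"z":0,"rx":0,"ry":0,"rz":0,"hand":0.0},
    {"x":0.0015,"y":0.0001,"z":0,"rx":0,"ry":0,"rz":0,"hand":0.0},
  ],
)

```text
time: 16.38
tool_pos: [0.4703, -0.151, 0.0351]
ee_rot: [-1.571, -0.0, 1.639]
wrist_force: [0.3, -0.2, -1.0]
width: 0.0137
```

```bash
python3 r.py; python3 - <<'E'
from h import *
s=cam("top")
a=cv2.resize(s["color"][165:240,320:395],(600,600),interpolation=cv2.INTER_CUBIC)
cv2.imwrite("pics/g12.png",a[:,:,::-1])
E
```

```text
[ 0.4704 -0.151   0.0352] [ 0.08 -0.23 -0.85] [ 0.071 -0.113  0.007]
```

View pics/g12.png

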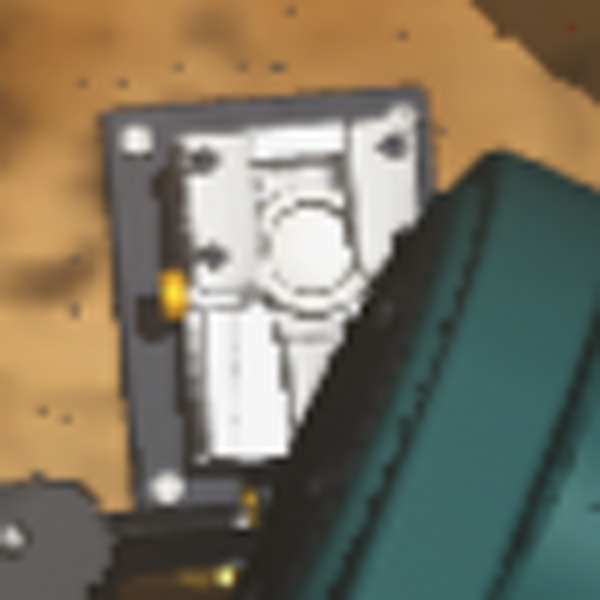

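Call:
play_rows(
  steps=[
    {"x":0.001,"y":0.0001,"z":0,"rx":0,"ry":0,"rz":0,"hand":0.0},
    {"x":0.001,"y":0.0001,"z":0,"rx":0,"ry":0,"rz":0,"hand":0.0},
    {"x":0.001,"y":0.0001,"z":0,"rx":0,"ry":0,"rz":0,"hand":0.0},
    {"x":0.001,"y":0.0001,"z":0,"rx":0,"ry":0,"rz":0,"hand":0.0},
  ],
)

```text
time: 17.08
tool_pos: [0.4741, -0.1507, 0.0354]
ee_rot: [-1.571, -0.0, 1.639]
wrist_force: [-0.7, -0.6, -0.2]
width: 0.0138
```

Call:
play_rows(
  steps=[
    {"x":0.0006,"y":0,"z":0,"rx":0,"ry":0,"rz":0,"hand":0.0},
    {"x":0,"y":0,"z":0,"rx":0,"ry":0,"rz":0,"hand":0.0},
  ],
)

```text
time: 17.32
tool_pos: [0.4747, -0.1507, 0.0354]
ee_rot: [-1.571, 0.0, 1.639]
wrist_force: [0.2, 0.8, -1.0]
width: 0.0134
```

```bash
python3 r.py; python3 - <<'E'
from h import *
s=cam("top")
a=cv2.resize(s["color"][165:240,320:395],(600,600),interpolation=cv2.INTER_CUBIC)
cv2.imwrite("pics/g13.png",a[:,:,::-1])
E
```

```text
[ 0.4746 -0.1507  0.0354] [-0.17  0.13 -0.59] [ 0.067 -0.12   0.009]
```

View pics/g13.png

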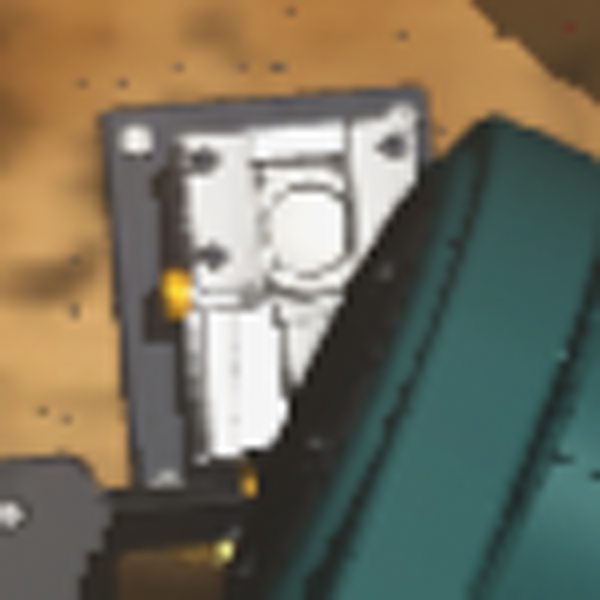

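Call:
play_rows(
  steps=[
    {"x":0.0005,"y":0,"z":0,"rx":0,"ry":0,"rz":0,"hand":0.0},
    {"x":0,"y":0,"z":0,"rx":0,"ry":0,"rz":0,"hand":0.0},
  ],
)

```text
time: 17.77
tool_pos: [0.4751, -0.1507, 0.0354]
ee_rot: [-1.571, -0.0, 1.639]
wrist_force: [-0.2, 0.0, -0.7]
width: 0.0137
```

Call:
play_rows(
  steps=[
    {"x":0.0005,"y":0,"z":0,"rx":0,"ry":0,"rz":0,"hand":0.0},
    {"x":0,"y":0,"z":0,"rx":0,"ry":0,"rz":0,"hand":0.0},
  ],
)

```text
time: 18.02
tool_pos: [0.4755, -0.1507, 0.0354]
ee_rot: [-1.571, -0.0, 1.639]
wrist_force: [1.0, 0.5, -1.2]
width: 0.0138
```

Call:
play_rows(
  steps=[
    {"x":0.0005,"y":0,"z":0,"rx":0,"ry":0,"rz":0,"hand":0.0},
    {"x":0,"y":0,"z":0,"rx":0,"ry":0,"rz":0,"hand":0.0},
  ],
)

```text
time: 18.27
tool_pos: [0.4761, -0.1507, 0.0354]
ee_rot: [-1.571, -0.0, 1.639]
wrist_force: [-1.4, 0.2, -0.5]
width: 0.0137
```

```bash
python3 r.py
```

```text
[ 0.4761 -0.1507  0.0354] [-0.17 -0.31 -0.92] [ 0.057 -0.116  0.006]
```

Call:
play_rows(
  steps=[
    {"x":0.0005,"y":0,"z":0,"rx":0,"ry":0,"rz":0,"hand":0.0},
    {"x":0,"y":0,"z":0,"rx":0,"ry":0,"rz":0,"hand":0.0},
  ],
)

```text
time: 18.68
tool_pos: [0.4765, -0.1507, 0.0354]
ee_rot: [-1.571, -0.0, 1.639]
wrist_force: [0.0, -0.5, -0.8]
width: 0.0138
```

Call:
play_rows(
  steps=[
    {"x":0.0005,"y":0,"z":0,"rx":0,"ry":0,"rz":0,"hand":0.0},
    {"x":0,"y":0,"z":0,"rx":0,"ry":0,"rz":0,"hand":0.0},
  ],
)

```text
time: 18.92
tool_pos: [0.4767, -0.1507, 0.0353]
ee_rot: [-1.57, -0.0, 1.639]
wrist_force: [-1.3, 0.3, -0.1]
width: 0.0137
```

```bash
python3 r.py
```

```text
[ 0.4767 -0.1507  0.0353] [-1.62  0.07 -0.12] [0.043 0.207 0.012]
```

Call:
play_rows(
  steps=[
    {"x":0.0004,"y":0,"z":0,"rx":0,"ry":0,"rz":0,"hand":0.0},
    {"x":0,"y":0,"z":0,"rx":0,"ry":0,"rz":0,"hand":0.0},
  ],
)

```text
time: 19.32
tool_pos: [0.4769, -0.1507, 0.0353]
ee_rot: [-1.569, -0.0, 1.639]
wrist_force: [-3.4, -1.2, 1.1]
width: 0.0139
```

```bash
python3 r.py; python3 - <<'E'
from h import *
s=cam("top")
a=cv2.resize(s["color"][165:240,320:395],(600,600),interpolation=cv2.INTER_CUBIC)
cv2.imwrite("pics/g14.png",a[:,:,::-1])
E
```

```text
[ 0.4769 -0.1507  0.0353] [-4.07 -0.41  0.84] [0.049 0.538 0.027]
```

View pics/g14.png

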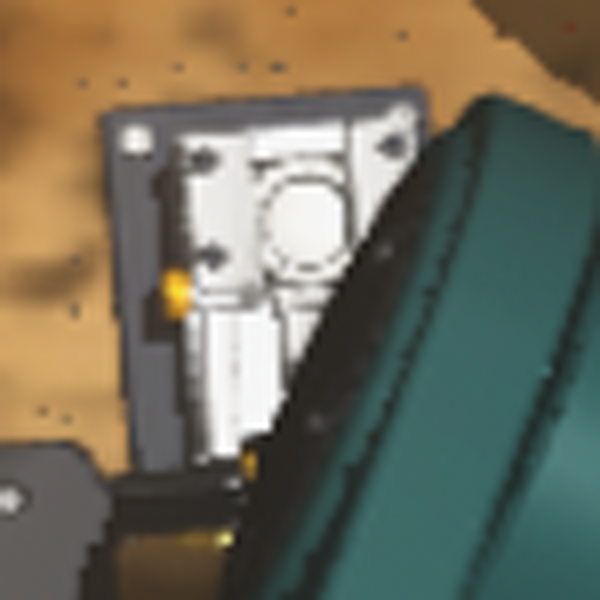

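Call:
play_rows(
  steps=[
    {"x":-0.002,"y":-0.0001,"z":0.0002,"rx":0,"ry":0,"rz":0,"hand":0.0},
    {"x":-0.004,"y":-0.0003,"z":0.0002,"rx":0,"ry":0,"rz":0,"hand":0.0},
    {"x":-0.006,"y":-0.0004,"z":0,"rx":0,"ry":0,"rz":0,"hand":0.0},
    {"x":-0.008,"y":-0.00055,"z":0,"rx":0,"ry":0,"rz":0,"hand":0.0},
    {"x":-0.008,"y":-0.00055,"z":0,"rx":0,"ry":0,"rz":0,"hand":0.0},
    {"x":-0.008,"y":-0.00055,"z":0,"rx":0,"ry":0,"rz":0,"hand":0.0},
    {"x":-0.004,"y":-0.0003,"z":0,"rx":0,"ry":0,"rz":0,"hand":0.0},
    {"x":0,"y":0,"z":0,"rx":0,"ry":0,"rz":0,"hand":0.0},
  ],
)

```text
time: 20.52
tool_pos: [0.4372, -0.1535, 0.0359]
ee_rot: [-1.571, 0.0, 1.639]
wrist_force: [0.8, 0.9, -0.5]
width: 0.0138
```

```bash
python3 r.py; python3 - <<'E'
from h import *
s=cam("top")
a=cv2.resize(s["color"][165:240,320:395],(600,600),interpolation=cv2.INTER_CUBIC)
cv2.imwrite("pics/g15.png",a[:,:,::-1]); print(hp(s,306,225,.044))
E
```

```text
[ 0.4375 -0.1535  0.0359] [ 0.26  0.49 -0.83] [ 0.06  -0.09  -0.029]
[-0.5 -1. ]
```

View pics/g15.png

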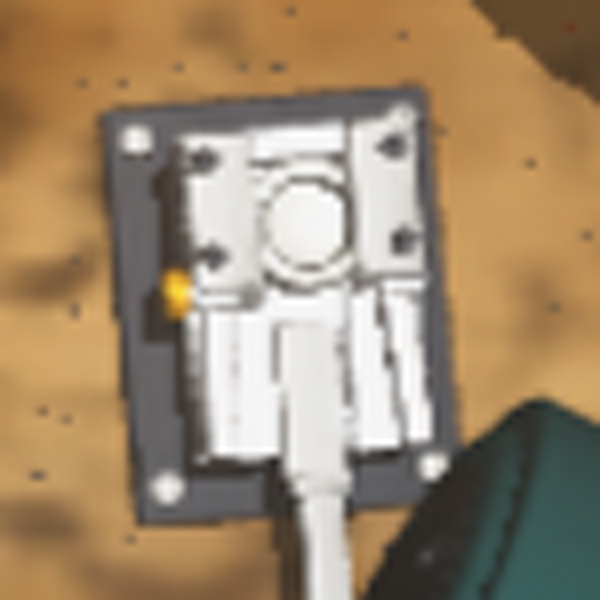

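Call:
play_rows(
  steps=[
    {"x":-0.002,"y":-0.0001,"z":0.002,"rx":0,"ry":0,"rz":0,"hand":0.0},
    {"x":0,"y":0,"z":0.01,"rx":0,"ry":0,"rz":0,"hand":0.0},
    {"x":0,"y":0,"z":0.02,"rx":0,"ry":0,"rz":0,"hand":0.0},
    {"x":0,"y":0,"z":0.03,"rx":0,"ry":0,"rz":0,"hand":0.0},
    {"x":0,"y":0,"z":0.03,"rx":0,"ry":0,"rz":0,"hand":0.0},
    {"x":0,"y":0,"z":0.03,"rx":0,"ry":0,"rz":0,"hand":0.0},
    {"x":0,"y":0,"z":0.02,"rx":0,"ry":0,"rz":0,"hand":0.0},
    {"x":0,"y":0,"z":0.008,"rx":0,"ry":0,"rz":0,"hand":0.0},
  ],
)

```text
time: 21.72
tool_pos: [0.4362, -0.1539, 0.1881]
ee_rot: [-1.574, 0.002, 1.639]
wrist_force: [-0.3, 0.2, -1.2]
width: 0.0136
```

Call:
play_rows(
  steps=[
    {"x":0.002,"y":0.02,"z":0,"rx":0,"ry":0,"rz":-0.015,"hand":0.0},
    {"x":0.005,"y":0.04,"z":0,"rx":0,"ry":0,"rz":-0.02,"hand":0.0},
    {"x":0.006,"y":0.045,"z":0,"rx":0,"ry":0,"rz":-0.02,"hand":0.0},
    {"x":0.006,"y":0.045,"z":0,"rx":0,"ry":0,"rz":-0.02,"hand":0.0},
    {"x":0.006,"y":0.045,"z":0,"rx":0,"ry":0,"rz":-0.02,"hand":0.0},
    {"x":0.006,"y":0.045,"z":0,"rx":0,"ry":0,"rz":-0.02,"hand":0.0},
    {"x":0.006,"y":0.04,"z":0,"rx":0,"ry":0,"rz":-0.02,"hand":0.0},
    {"x":0.004,"y":0.025,"z":0,"rx":0,"ry":0,"rz":-0.02,"hand":0.0},
  ],
)

```text
time: 22.72
tool_pos: [0.476, 0.1533, 0.1851]
ee_rot: [-1.569, 0.0, 1.485]
wrist_force: [-0.3, 0.6, -0.9]
width: 0.0138
```

Call:
play_rows(
  steps=[
    {"x":0.001,"y":0.012,"z":0,"rx":0,"ry":0,"rz":0,"hand":0.0},
    {"x":0,"y":0,"z":0,"rx":0,"ry":0,"rz":0,"hand":0.0},
  ],
)

```text
time: 22.98
tool_pos: [0.4771, 0.1635, 0.1853]
ee_rot: [-1.57, 0.001, 1.485]
wrist_force: [0.0, -0.1, -0.9]
width: 0.0139
```

Call:
play_rows(
  steps=[
    {"x":0,"y":0.002,"z":-0.02,"rx":0,"ry":0,"rz":0,"hand":0.0},
    {"x":0,"y":0,"z":-0.04,"rx":0,"ry":0,"rz":0,"hand":0.0},
    {"x":0,"y":0,"z":-0.04,"rx":0,"ry":0,"rz":0,"hand":0.0},
    {"x":0,"y":0,"z":-0.035,"rx":0,"ry":0,"rz":0,"hand":0.0},
    {"x":0,"y":0,"z":-0.02,"rx":0,"ry":0,"rz":0,"hand":0.0},
    {"x":0,"y":0,"z":-0.01,"rx":0,"ry":0,"rz":0,"hand":0.0},
    {"x":0,"y":0,"z":-0.006,"rx":0,"ry":0,"rz":0,"hand":0.0},
    {"x":0,"y":0,"z":0,"rx":0,"ry":0,"rz":0,"hand":0.0},
  ],
)

```text
time: 23.98
tool_pos: [0.4778, 0.1652, 0.0153]
ee_rot: [-1.571, -0.0, 1.484]
wrist_force: [-0.0, -1.1, -1.1]
width: 0.0135
```

Call:
play_rows(
  steps=[
    {"x":0,"y":0,"z":-0.003,"rx":0,"ry":0,"rz":0,"hand":0.0},
    {"x":0,"y":0,"z":-0.002,"rx":0,"ry":0,"rz":0,"hand":0.0},
    {"x":0,"y":0,"z":0,"rx":0,"ry":0,"rz":0,"hand":0.0},
  ],
)

```text
time: 24.35
tool_pos: [0.4774, 0.1655, 0.0099]
ee_rot: [-1.571, -0.0, 1.484]
wrist_force: [-0.2, -0.7, -0.6]
width: 0.014
```

```bash
python3 r.py
```

```text
[0.4775 0.1655 0.0099] [ 0.11  0.28 -0.85] [ 0.079 -0.125 -0.003]
```

Call:
play_rows(
  steps=[
    {"x":0,"y":0,"z":-0.002,"rx":0,"ry":0,"rz":0,"hand":0.0},
    {"x":0,"y":0,"z":-0.001,"rx":0,"ry":0,"rz":0,"hand":0.0},
    {"x":0,"y":0,"z":-0.001,"rx":0,"ry":0,"rz":0,"hand":0.0},
    {"x":0,"y":0,"z":0,"rx":0,"ry":0,"rz":0,"hand":0.0},
  ],
)

```text
time: 25.0
tool_pos: [0.4774, 0.1654, 0.0058]
ee_rot: [-1.571, -0.0, 1.484]
wrist_force: [-0.3, 0.3, -0.4]
width: 0.0138
```

```bash
python3 r.py
```

```text
[0.4774 0.1654 0.0058] [-0.42 -0.12 -1.18] [ 0.065 -0.126 -0.022]
```

Call:
play_rows(
  steps=[
    {"x":0,"y":0,"z":-0.0007,"rx":0,"ry":0,"rz":0,"hand":0.0},
    {"x":0,"y":0,"z":0,"rx":0,"ry":0,"rz":0,"hand":0.0},
  ],
)

```text
time: 25.4
tool_pos: [0.4776, 0.1655, 0.0056]
ee_rot: [-1.571, -0.0, 1.484]
wrist_force: [-0.5, -0.4, 2.3]
width: 0.0137
```

```bash
python3 r.py
```

```text
[0.4776 0.1655 0.0056] [-0.96 -0.78  3.04] [0.006 0.228 0.021]
```

Contact with the board; open gently and rise.

Call:
play_rows(
  steps=[
    {"x":0,"y":0,"z":0.0002,"rx":0,"ry":0,"rz":0,"hand":0.016},
    {"x":0,"y":0,"z":0,"rx":0,"ry":0,"rz":0,"hand":0.022},
    {"x":0,"y":0,"z":0,"rx":0,"ry":0,"rz":0,"hand":0.04},
    {"x":0,"y":0,"z":0,"rx":0,"ry":0,"rz":0,"hand":0.05},
    {"x":0,"y":0,"z":0.01,"rx":0,"ry":0,"rz":0,"hand":0.05},
    {"x":0,"y":0,"z":0.03,"rx":0,"ry":0,"rz":0,"hand":0.05},
    {"x":0,"y":0,"z":0.05,"rx":0,"ry":0,"rz":0,"hand":0.05},
    {"x":0,"y":0,"z":0.05,"rx":0,"ry":0,"rz":0,"hand":0.05},
  ],
)

```text
time: 26.55
tool_pos: [0.4773, 0.1654, 0.1473]
ee_rot: [-1.571, -0.0, 1.484]
wrist_force: [0.8, 0.6, 1.4]
width: 0.0501
```

Call:
play_rows(
  steps=[
    {"x":-0.03,"y":0,"z":0.04,"rx":0,"ry":0,"rz":0,"hand":0.05},
    {"x":-0.04,"y":0,"z":0.02,"rx":0,"ry":0,"rz":0,"hand":0.05},
    {"x":-0.04,"y":0,"z":0,"rx":0,"ry":0,"rz":0,"hand":0.05},
    {"x":0,"y":0,"z":0,"rx":0,"ry":0,"rz":0,"hand":0.05},
  ],
)

```text
time: 27.05
tool_pos: [0.3661, 0.1656, 0.207]
ee_rot: [-1.574, -0.001, 1.485]
wrist_force: [0.2, 0.3, 0.2]
width: 0.05
```

```bash
python3 - <<'E'
from h import *
s=cam("top"); t=cam("side")
a=cv2.resize(s["color"][140:300,120:400],(700,400)); b=cv2.resize(t["color"][130:330,160:400],(240,200))
b=cv2.copyMakeBorder(b,0,0,0,460,0)
cv2.imwrite("pics/e1.png",np.vstack([a,b])[:,:,::-1])
P=cloud(s); print((P[180:265:4,164:186:2,2]*1000).round().astype(int))
a=cv2.resize(s["color"][165:240,320:395],(600,600),interpolation=cv2.INTER_CUBIC)
cv2.imwrite("pics/e2.png",a[:,:,::-1])
k=(P[...,2]>.02)&(P[...,2]<.04); k[:, :160]=0;k[:,190:]=0; print(P[k].mean(0))
E
```

```text
[[  2   2   0  -1   2   1   3   0   1   0   0]
 [  1  -1   0   0   2   0   0   0   0  -2  -2]
 [  2   0  -1   1  -1  -4   1   1   5   0   3]
 [  0  -1   0   1   2   2  -1   4   3   3   5]
 [  3   1   2   1   2   0  -1   0   4   4   3]
 [  2   0   0   0   1   1   3   3   4   3   4]
 [  1  -3   0   0   1  -1   2  10   9   8   5]
 [  1  -1  -1   0   1   1   1  10   9   6  -2]
 [  0  -2   0  -1   1  -1   0   6   5   7   3]
 [  1   1  -2   0  -1  -1   2   8   8   6  -3]
 [  3   0   1   1  -1  -1   2   9   7  -1   0]
 [ -1   0   1  -3   2  24   6   9   9  -3   0]
 [  3   2   1   0  28  32  32  28  17   7  -2]
 [ -2   2   0   1  29  33  31  26  24  -2   0]
 [  3   0  -1   1  30  33  31  30  16   2   0]
 [  0   2   1  -1  31  29  31  24  14  -1   3]
 [  2   0   0  27  30  31  30  26  11  -2   1]
 [  3  -1   0 913  32  29  32  26   8   0   1]
 [ -2   0   0  30  30  29  27  21   2   1   0]
 [  1   0  -1  29  29  28  28  21   1   2   2]
 [  2  -1  -1  31  32  31  30  15   2   0   3]
 [  0   2  -1   0  -2   2   0  -1  -2   2  -3]]
[0.47476542 0.16512554 0.028789  ]
```

View pics/e1.png

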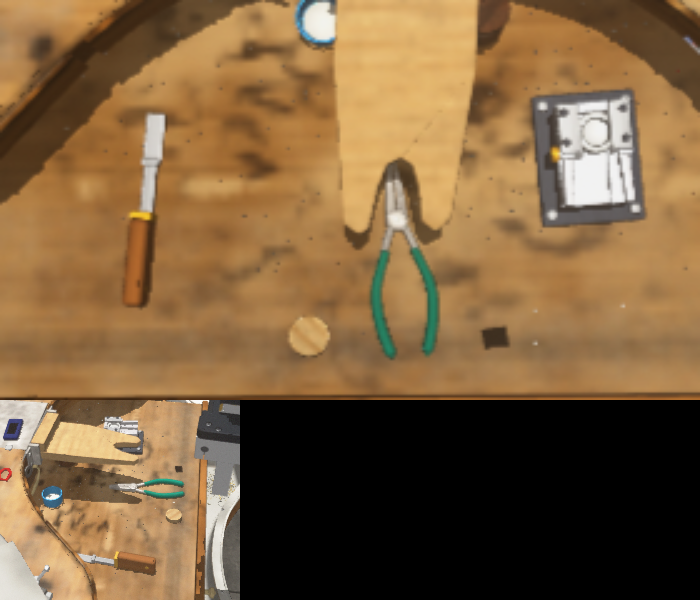

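View pics/e2.png

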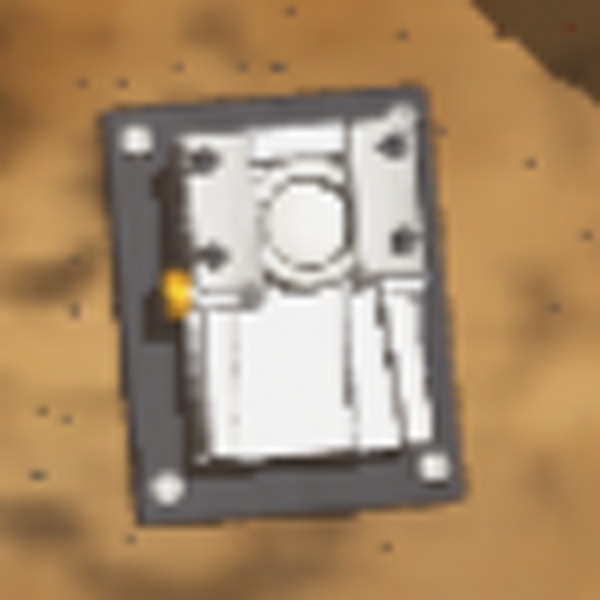

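The pictures show three things:
- The cap is home at pixel (306,224) of the zoomed view, with the plunger sprung out behind it.
- The lifter lies flat on the board at its original place, with the handle top at 30 mm.
- The plug, pliers and cup look unmoved.

I am handing the job in.

```bash
python3 -c "
from h import *
print(workorder.close_job())"
```

```text
the job is handed in; nothing more can be done
None
```

The zinc cap is home in the slide, held behind the spring plunger. The lifter is back flat on the board, about where it started. I handed the job in at about 27 s; it reports no verdict.

- **Carry and lowering:** I gripped the lifter by its handle and carried it level over the bench pin. I lowered the blade into the slot until the wrist force rose by about 4 N, with the floor found at a height of about 30 mm, which matches the camera depth.
- **Push:** The plunger pressed back and then sprang out behind the cap. At the end stop the push reached about 4 N. The largest wrist force readings were about 5 N along the push and 6 N vertically.
- **Cap position:** By the top camera, the cap's centre is about (-0.5, -1.0) mm from home in plan, against the 3 mm allowed. The camera is only good to about 2 mm. I did not measure the cap's tilt in the nest; it looks flat.
- **Lifter and bystanders:** The handle top reads 30 mm, so the lifter is flat, and it is well clear of the slide. The plug, pliers and cup look unmoved. The thread reel is mostly hidden under the bench pin, but the arm never went near it.

The readings disagreed in one place. Above the bay, the camera put the lifter about 1 mm to the left of where the arm's own reading did. I followed the camera, and the blade went into the slot cleanly.

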